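# Seat a bridge blank in the drilling jig

## Task

Get the small ukulele bridge blank ready for drilling: with your fingertips push it flat against the jig's fence, then, keeping it against the fence, slide it along under the bushing plate into the corner until its end is fully home against the stop, and leave it there. Push it only, do not lift, tip or carry it, and leave everything else on the bench and the jig where it is.

Things in the scene. Friction and masses are not known exactly. Their poses are not given: they have to be found in the camera images.
- jig: Drilling jig screwed to the bench, cannot move. Plywood board 130 (x) x 350 (y) x 12 mm; origin at the centre of its underside, z up, board top at z = 12. Jig sizes are in this frame, in mm. A wooden fence runs along the +x edge, a stop closes the +y end; a plate on a cheek covers part of their corner, the pocket. In front of the fence the board is free from y = -175 to +55.
- fence_face (a point): middle of the fence's foot, on the board's top (jig x = 38, y = 0, z = 12 mm). The fence's face is plane, looks to the jig's -x and lies at x = 38 over the whole length; the fence reaches to x = 65 and stands 14.5 mm above the board.
- pocket_corner (a point): the pocket's corner at the board's top, where fence face and stop face meet (jig x = 38, y = 145, z = 12 mm); axes as the jig's. The stop's face looks to -y and lies at y = 145, from x = -22 to the fence; it is 14.5 mm high.
- pocket_mouth (a point): middle of the mouth of the passage under the bushing plate, on the board's top (jig x = 24.75, y = 69, z = 12 mm). Passage 26.5 mm wide between fence and cheek, 14.5 mm high, open to -y and +y. Flat aluminium plate with four bushes: y = 69 to 125, x = -12.5 to 65, top 20.5 mm above the board (screws +3). Wooden cheek under it: x = -12.5 to 11.5, with a bevelled nose out to y = 57.
- blank: Ukulele bridge blank to be seated: dark rosewood bar 24 (x) x 96 (y) x 12 mm, 18 to 35 g, saddle-slot line on top. Starts flat on the board, askew up to 0.5 rad to the jig, clear of the fence, at the end away from the stop. Origin: centre of underside, z up. Its +x side goes against the fence, its +y end to the stop; seated, 20 mm stick out at -y. Slides with under 1 N.
- blank_fence_front (a point): lower edge corner of the blank, fence side, at the end that goes to the stop (x = 12, y = 48, z = 0 mm in the blank's frame)
- blank_fence_rear (a point): lower edge corner of the blank, fence side, at the trailing end (x = 12, y = -48, z = 0 mm in the blank's frame)
- drill_bush: loose spare drill bush, a flanged steel sleeve 20 mm across and 22 mm high, standing on the jig's board in front of the cheek; origin at the centre of its underside; leave alone
- big_bridge: a larger guitar bridge blank, dark rosewood bar 36 x 150 x 11 mm, lying on the bench beyond the jig; origin at the centre of its underside; leave alone
- mallet: wooden mallet lying on the left of the bench, 285 mm long, head 55 x 110 x 70 mm at +x; origin on the bench under the handle; leave alone
- chisel: wood chisel lying on the left of the bench, 265 mm long, along its x axis; origin on the bench near its middle; leave alone
- glue_bottle: glue bottle standing beyond the jig to one side, 54 mm across, 150 mm high; origin at the centre of its underside; leave alone
- pin_jar: small jar with a lid standing beyond the jig to one side, 64 mm across, 75 mm high; origin at the centre of its underside; leave alone
- block_plane: small steel hand plane standing on the right of the bench, 160 mm (x) by 50 mm, 67 mm high; origin at the centre of its underside; leave alone
Mind the look-alikes: they are no part of the job. What is shaped like the blank but red is not meant.

How it is judged (in metres and radians):
On the way, in this order (a step that is already met when the one before it is completed fails the run):
1. the blank lies flat along the fence (both ends of its fence side within 3 mm of it) while still short of the pocket's mouth (x of each of blank_fence_front, blank_fence_rear in the frame of pocket_corner above -0.003 m and y of blank_fence_front in the frame of pocket_corner below -0.078 m), for 0.1 s.
2. the blank's end is fully home against the stop, along the fence (x of each of blank_fence_front, blank_fence_rear in the frame of pocket_corner above -0.002 m and y of blank_fence_front in the frame of pocket_corner above -0.002 m), for 0.1 s.
At the end, for the whole second after the job is handed in: The blank rests flat on the jig's board in the corner: both ends of its fence side within 2 mm of the fence and its end within 2 mm of the stop, at rest and not touched (all of step 2 and z of blank in the frame of pocket_corner below 0.002 m and angle between blank's own z axis and vertical below 0.05 rad and linear speed of blank below 0.01 m/s).
It fails at once if the blank is lifted more than 6 mm off the board (z of blank in the frame of pocket_corner above 0.006 m).
It fails at once if the blank is tipped by more than 0.2 rad (angle between blank's own z axis and vertical above 0.2 rad).
It fails at once if the blank comes near the pocket's mouth (its end within 92 mm of the stop) more than 6 mm away from the fence (y of blank_fence_front in the frame of pocket_corner above -0.092 m and x of any of blank_fence_front, blank_fence_rear in the frame of pocket_corner below -0.006 m).
It fails at once if another thing on the bench or the jig is moved by more than 10 mm (distance of any of drill_bush, big_bridge, mallet, chisel, glue_bottle, pin_jar, block_plane from where it was at the start of the episode above 0.01 m).
It also fails if it takes over 51 s, if anything falls off the work surface, if the arm or the gripper's body presses on something with over 40 N, if the wrist force passes 120 N, or if a joint passes its speed limit or range.

## Robot

A 6-joint arm with a two-finger parallel gripper is mounted at the origin on the work surface. World frame = base frame: x ahead of the robot, y to its left, z up, the work surface at z = 0. Lengths are in m, angles in degrees, forces in N, time in s.
With the tool pointing down it reaches from about 0.25 to 0.725 m from the base axis. Payload 9.7 kg.
Tool frame: the origin (TCP) lies where the fingers leave the gripper's body, on its centre line; the fingertips stand 73 mm ahead of it and the grasp point (between the pads) lies 54 mm ahead of it; y points along the fingers, x is the direction in which the jaws open and shut, and the axes are right-handed (so a half turn about y gives the same grasp; the last joint's range is limited). The gripper opens to 85 mm and grips with 20 to 120 N. Pads are 22 mm wide; open, the fingers measure 114 mm over their backs; the gripper's body (76 mm by 85 mm) begins 54 mm behind the grasp point. The pads swing forward as they close: fully open they stand 13 mm farther back than shut.
Start: joints at [-65.833, 4.979, 10.078, 95.1, 0, 90], TCP at [0.225, -0.502, 0.304] pointing down, gripper open.
Joint ranges: [-179.16, 179.16], [-48.56, 103.87], [-65.8, 70.77], [-126.05, 130.52], [-82.76, 87.17], [-180, 180]. Speed limits (degrees/s): [127.2, 127.2, 147.25, 180, 180, 180].

## Interface

Orientations are given as [roll, pitch, yaw] about the fixed x, y, z axes, in that order (R = Rz(yaw) Ry(pitch) Rx(roll)).
In Python, from workcell import sensors, imaging, bot, models gives the robot as it stands.
- The arm moves only by the tool arm_command, never from a script. Its argument "rows" is one flat list of numbers, 7 for each row, row after row: the shift along the tool's x, y, z in cm, then the turn, a rotation vector about the tool's x, y, z in degrees, then the gripper's target within -1 to 1 (fully open at 1, half-way at 0, shut at -1). A call has 1 to 12 rows; each row is the pose to reach, as a shift and turn from the pose commanded when the call began, along the tool's axes at that moment; what a row does not reach only later rows make up. A row lasts 1/12 s, in which the tool goes at most 41.7 mm and 7.16 degrees, less where a joint would pass 70% of its speed; a pose out of reach is approached as far as the arm can. A call with a gripper value outside its range is refused whole. The fingers move at their own pace and stop on an object; "force" is the grip in N (left out, the last holds). Time passes only in rows, so rows that repeat a pose let the fingers close. It gives the time, the measured TCP pose, the force and the opening at its end, in the units of the state.
- sensors.get_obs(): the state, without advancing time (a new reading comes with each control period).
- imaging.camera(name): name is "side" or "top" or "wrist"; returns a dict with "pixels" (384x512x3 uint8, blue, green, red), "z_map" (384x512 float32, m along the optical axis (not along the pixel's ray), 0 where there is no reading), "camera_matrix" (3x3 intrinsics, pixels), "world_from_camera" (4x4, takes a point from camera to world coordinates). Camera axes: x right, y up, looking along -z (the intrinsics and any distortion apply to the point x, -y, -z); pixel columns grow to the right and rows downward; lengths in m; the calibration is good to about 2 mm. The wrist camera is an equidistant fisheye: a pixel r from the principal point sees the ray r / f radians off the axis. A picture is of the moment at which its call begins.
- bot.job_done(): hands the job in, once; it reports no verdict.
Trained networks look in the newest picture that a camera, given by its name, has taken for a name from the list of things; names that differ only in an ending like _2 or _b are one class to them, and where a whole thing is asked for, a point or a joint stands for the part that bears it (a point fixed in the world has none). Each returns a list of dicts, best first, with "conf" (0 to 1); they miss things now and then, are a little off and sometimes report something else, mostly with a low value. They report only what shows in the picture. A call takes as long as a camera call. They do not tell look-alikes from the thing itself.
- models.search_frame(thing, camera): "extent" ([centre column, centre row, width, height] in pixels, round what is visible of it).
- models.spot_point(thing, camera): "location" ([column, row] in pixels: a listed point, or the origin of a listed thing).
The state is a dict: "time": time; "q": joint angles; "qd": joint speeds; "joint_efforts": joint torques, N m; "ee_pos": TCP position; "tcp_rot": TCP orientation; "wrist_force": force on the tool from outside, world axes, zero at the start; "torque": the same for the moment, N m; "opening": finger opening in m.
Only numpy, scipy, OpenCV 4.12 (cv2) and the standard library are available. Lean on these libraries where they do the work, as an engineer would, in place of code of your own. Each camera call takes 0.05 s, during which the arm holds its last target.

## Working session

There is one attempt and no reset: what is moved stays moved. The work goes in short steps, Python scripts to look and compute and a tool call to move; the robot and the scene stay as the last step left them, time stands still between calls to the robot, and variables do not carry over. Pictures are saved under pics/ and viewed, and the job is handed in when it is done.

Besides the shell and the picture viewer there is one more tool, called after "Call:" as a command line: name --argument value ..., lists and objects as JSON in quotes. arm_command: Moves the arm, as the interface text tells. Its arguments: {"type":"object","properties":{"rows":{"type":"array","items":{"type":"number"}},"force":{"type":"number"}},"required":["rows"]}

```bash
mkdir -p pics; ls; python3 - <<'E'
from workcell import sensors, imaging, bot, models
import cv2,numpy as np
print(sensors.get_obs())
for c in ["side","top"]:
    d=imaging.camera(c); cv2.imwrite(f"pics/{c}0.png",d["pixels"]); np.savez(f"{c}0.npz",**d)
    print(c,d["camera_matrix"].tolist(),d["world_from_camera"].round(4).tolist())
    for t in ["blank","jig","fence_face","pocket_corner","pocket_mouth","blank_fence_front","blank_fence_rear","drill_bush"]:
        print(t,[(r["conf"],np.round(r["location"],1)) for r in models.spot_point(t,c)][:3])
E
```

```text
pics
{'time': 0.0, 'q': array([-6.58325397e+01,  5.00965283e+00,  1.00349381e+01,  9.50965006e+01,
       -8.30307640e-04,  9.00023179e+01]), 'qd': array([ 0.03511295,  0.02189889, -0.04540979,  0.02528763, -0.00077752,
        0.03186987]), 'joint_efforts': array([ 1.53045312e-03, -5.20389676e+01,  4.64801860e+01,  1.64340256e-02,
        1.83626912e-04, -7.09279760e-06]), 'ee_pos': array([ 0.22512279, -0.50169026,  0.30320121]), 'tcp_rot': array([-9.00008332e+01,  7.12152138e-02, -6.58348576e+01]), 'wrist_force': array([-0.72726637, -0.0940728 ,  0.58096148]), 'torque': array([ 0.00469357, -0.01077083,  0.02146663]), 'opening': 0.08562695610355095}
side [[460.9467796514424, 0.0, 261.8555870731607], [0.0, 460.9467796514424, 188.12614346776127], [0.0, 0.0, 1.0]] [[-0.9595, 0.2112, -0.1865, 0.3518], [-0.2817, -0.7127, 0.6425, 0.9423], [0.0028, 0.669, 0.7433, 1.0511], [0.0, 0.0, 0.0, 1.0]]
blank [(0.74, array([290.5, 191.1])), (0.61, array([292.9, 176.5])), (0.54, array([189.8, 260.1]))]
jig [(0.65, array([288.3, 198.3]))]
fence_face [(0.68, array([277.9, 198.2])), (0.61, array([289.4,
[... 410 characters left out ...]
36733], [0.0, 447.74582206388015, 191.5407958167241], [0.0, 0.0, 1.0]] [[-0.0033, 0.9905, -0.1374, 0.436], [-1.0, -0.0034, -0.0007, 0.0693], [-0.0012, 0.1374, 0.9905, 1.306], [0.0, 0.0, 0.0, 1.0]]
blank [(0.64, array([288.7, 228.9])), (0.57, array([339.4, 162.1]))]
jig [(0.73, array([261.5, 220.8]))]
fence_face [(0.88, array([259.5, 211.7]))]
pocket_corner [(0.85, array([207.2, 226. ]))]
pocket_mouth [(0.57, array([236.2, 220.4])), (0.16, array([262. , 223.4]))]
blank_fence_front [(0.85, array([336.8, 179.5])), (0.74, array([273.4, 228.4]))]
blank_fence_rear [(0.85, array([332.8, 146. ])), (0.77, array([296. , 215.6])), (0.29, array([165.5, 157.1]))]
drill_bush [(0.4, array([220.9, 245.1]))]
```

View pics.

```bash
python3 - <<'E'
import cv2
a=cv2.imread("pics/top0.png"); cv2.imwrite("pics/top0b.png",cv2.resize(a[120:290,150:370],None,fx=3.5,fy=3.5,interpolation=cv2.INTER_CUBIC))
a=cv2.imread("pics/side0.png"); cv2.imwrite("pics/side0b.png",cv2.resize(a[120:320,180:400],None,fx=3,fy=3,interpolation=cv2.INTER_CUBIC))
E
```

```text
(no output)
```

View pics/top0.png

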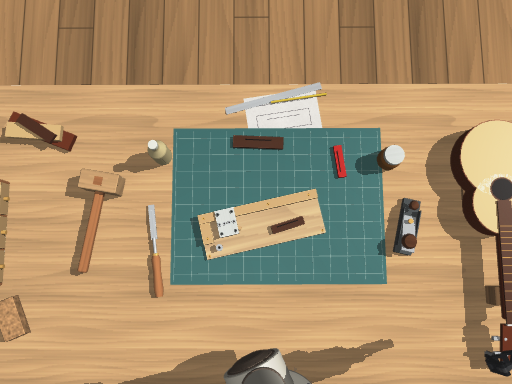

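View pics/top0b.png

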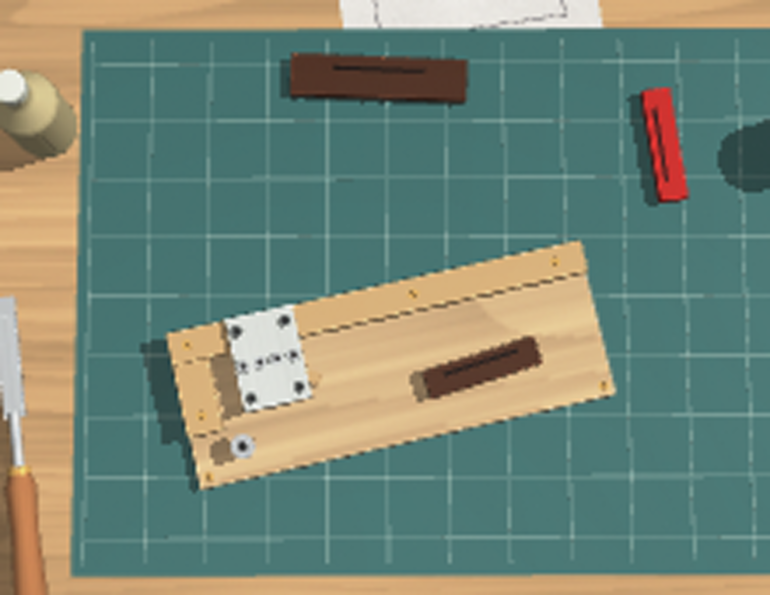

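View pics/side0.png

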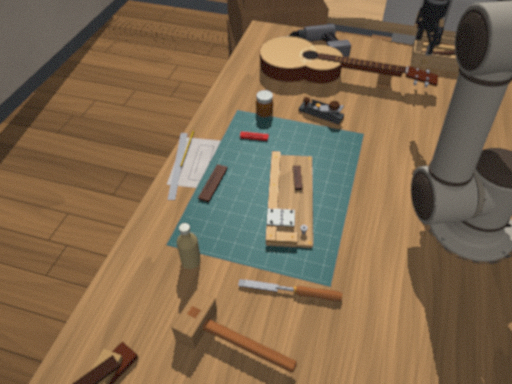

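Top view: the dark bar on the jig board at about (288,226) is the blank. The red bar at (339,162) is a look-alike, and the larger dark bar at (258,142) beyond the jig is big_bridge. The fence is on the far side and the stop, plate and bush are on the left. Next I'll measure the poses.

```bash
cat > h.py <<'E'
import numpy as np,cv2
def cloud(d):
    K=d["camera_matrix"];z=d["z_map"];v,u=np.mgrid[:z.shape[0],:z.shape[1]]
    P=np.stack([(u-K[0,2])/K[0,0]*z,-(v-K[1,2])/K[1,1]*z,-z],-1)
    T=d["world_from_camera"];return P@T[:3,:3].T+T[:3,3]
def ray(d,px,zw):
    K=d["camera_matrix"];T=d["world_from_camera"];px=np.atleast_2d(px)
    r=np.stack([(px[:,0]-K[0,2])/K[0,0],-(px[:,1]-K[1,2])/K[1,1],-np.ones(len(px))],-1)@T[:3,:3].T
    return T[:3,3]+r*((zw-T[2,3])/r[:,2])[:,None]
def proj(d,P):
    T=d["world_from_camera"];K=d["camera_matrix"];c=(np.atleast_2d(P)-T[:3,3])@T[:3,:3]
    return np.stack([K[0,0]*c[:,0]/-c[:,2]+K[0,2],K[1,1]*-c[:,1]/-c[:,2]+K[1,2]],-1)
E
python3 - <<'E'
from h import *
for c in ["top","side"]:
    d=dict(np.load(c+"0.npz"));P=cloud(d);I=d["pixels"].astype(int)
    W=(P[...,0]>.2)&(P[...,0]<.6)&(P[...,1]>-.2)&(P[...,1]<.3)&(d["z_map"]>0)
    zz=P[...,2]; print(c,np.histogram(zz[W],bins=np.arange(-.006,.05,.002)))
    B,G,R=I[...,0],I[...,1],I[...,2]
    jig=W&(R>G+15)&(G>B+10)&(R>140)&(zz<.05)
    dark=W&(R<120)&(R>G+12)&(zz<.05)&(zz>.012)
    for nm,m in [("jig",jig),("dark",dark)]:
        n,l,s,ce=cv2.connectedComponentsWithStats(m.astype(np.uint8))
        for k in range(1,n):
            if s[k,4]>60:
                q=P[l==k]; r=cv2.minAreaRect((q[:,:2]*1000).astype(np.float32)); print(nm,s[k],ce[k].round(1),np.median(q,0).round(4),r, np.percentile(q[:,2],[5,50,95]).round(4))
E
```

```text
top (array([ 418, 1807, 4038, 5632, 4444, 2080,  695,  453,  835, 1000,  721,
        306,   85,   71,  155,  312,  410,  292,  231,  198,  138,   79,
         25,    6,    0,    0,    0]), array([-0.006, -0.004, -0.002,  0.   ,  0.002,  0.004,  0.006,  0.008,
        0.01 ,  0.012,  0.014,  0.016,  0.018,  0.02 ,  0.022,  0.024,
        0.026,  0.028,  0.03 ,  0.032,  0.034,  0.036,  0.038,  0.04 ,
        0.042,  0.044,  0.046,  0.048]))
jig [ 198  196  127   64 4263] [263.1 224.6] [0.5202 0.0404 0.0138] ((521.7459106445312, 45.445343017578125), (128.94595336914062, 348.759765625), 12.654666900634766) [0.0087 0.0138 0.0293]
jig [ 172  284  178   55 9498] [260.3 311.4] [0.2738 0.0499 0.0006] ((274.8663330078125, 50.01039123535156), (149.72264099121094, 499.9595031738281), 0.012978249229490757) [-0.0036  0.0006  0.0049]
dark [270 216  35  18 269] [286.7 224.7] [ 0.517  -0.0279  0.0246] ((518.18603515625, -27.755855560302734), (24.35765838623047, 95.34782409667969), 16.996261596679688) [0.0192 0.0246 0.0283]
side (array([ 885, 2977, 4843, 3781, 1396,  264,  225,  568,  803,  528,  171
[... 442 characters left out ...]
0284423828125, 43.5709228515625), (128.93646240234375, 367.1778259277344), 12.68371868133545) [0.0074 0.0118 0.0271]
jig [ 332  155   74  144 7129] [371.1 227.6] [ 0.2739  0.0945 -0.0012] ((275.2117919921875, 50.010467529296875), (150.41119384765625, 499.94903564453125), 0.015716787427663803) [-0.0047 -0.0012  0.0023]
dark [294 167   9  25 151] [297.2 178.5] [ 0.5173 -0.0155  0.0225] ((517.3311767578125, -19.196643829345703), (21.255706787109375, 96.1599349975586), 17.66518211364746) [0.0155 0.0225 0.026 ]
dark [267 241  30   4  65] [281.4 242.4] [0.5046 0.2252 0.0158] ((503.8529052734375, 223.93753051757812), (79.36322021484375, 6.092697620391846), 13.808682441711426) [0.0123 0.0158 0.0237]
```

```bash
cat > fit.py <<'E'
from h import *
from scipy.optimize import minimize
def box(x0,x1,y0,y1,z0,z1): return np.array([[x,y,z] for x in(x0,x1) for y in(y0,y1) for z in(z0,z1)],float)/1000
def T(P,p,z=0):
    c,s=np.cos(p[2]),np.sin(p[2]);return np.c_[P[:,0]*c-P[:,1]*s+p[0],P[:,0]*s+P[:,1]*c+p[1],P[:,2]+z]
JIG=[box(-65,65,-175,175,0,12),box(38,65,-175,175,12,26.5),box(-22,65,145,175,12,26.5),box(-12.5,65,69,125,12,32.5)]
BL=[box(-12,12,-48,48,0,12)]
def render(d,boxes,p,z=0,S=16):
    im=np.zeros((384*4,512*4),np.uint8)
    for b in boxes:
        h=cv2.convexHull(proj(d,T(b,p,z)).astype(np.float32))
        cv2.fillConvexPoly(im,np.round(((h+.5)*4-.5)*16).astype(np.int32),255,shift=4)
    return cv2.resize(im,(512,384),interpolation=cv2.INTER_AREA)/255.
def fit(ds,masks,boxes,p0,z=0):
    f=lambda p:sum(np.abs(render(d,boxes,p,z)-m).sum() for d,m in zip(ds,masks))
    best=None
    for st in (.006,.002):
        p0=minimize(f,p0,method="Nelder-Mead",options=dict(initial_simplex=np.array([p0,p0+np.array([st,0,0]),p0+np.array([0,st,0]),p0+np.array([0,0,st*5])]),xatol=1e-5,fatol=.01)).x
    return p0,f(p0)
def jigmask(d,p):
    I=d["pixels"].astype(int);roi=cv2.dilate((render(d,JIG,p)>0).astype(np.uint8),np.ones((9,9)))>0
    # mat is green/blue: R lowest
    return (roi&~((I[...,2]<I[...,1]-8)))*1.0
def blmask(d,p,z=.012):
    I=d["pixels"].astype(int);roi=cv2.dilate((render(d,BL,p,z)>0).astype(np.uint8),np.ones((7,7)))>0
    # soft: brightness between dark & wood; blank R<~115 and shadow still has wood hue
    R,G,B=I[...,2],I[...,1],I[...,0]
    return (roi&(R<115))*1.0
if __name__=="__main__":
    ds=[dict(np.load(c+"0.npz")) for c in("top","side")]
    p0=np.array([.522,.0445,.221]);b0=np.array([.5182,-.0265,.297])
    for sel in ([0],[1],[0,1]):
        D=[ds[i] for i in sel]
        p,e=fit(D,[jigmask(d,p0) for d in D],JIG,p0); print("jig",sel,p.round(4),np.degrees(p[2]).round(2),e)
        b,e=fit(D,[blmask(d,b0) for d in D],BL,b0,.012); print("blank",sel,b.round(4),np.degrees(b[2]).round(2),e)
    for i,c in enumerate(("top","side")):
        d=ds[i];im=cv2.resize(d["pixels"],None,fx=6,fy=6,interpolation=cv2.INTER_CUBIC)
        for B,q,z,col in((JIG,p,0,(255,0,255)),(BL,b,.012,(255,255,0))):
            for bx in B:
                pr=proj(d,T(bx,q,z))*6+2.5
                for a in range(8):
                    for k in range(a):
                        if bin(a^k).count("1")==1: cv2.line(im,tuple(pr[a].astype(int)),tuple(pr[k].astype(int)),col,1)
        x,y=(190,185) if i==0 else (225,145)
        cv2.imwrite(f"pics/fit_{c}.png",im[y*6:y*6+600,x*6:x*6+800])
    np.savez("pose.npz",jig=p,blank=b)
E
python3 fit.py
```

```text
jig [0] [0.5214 0.0452 0.2214] 12.68 84.72156862745098
blank [0] [ 0.5178 -0.0278  0.3164] 18.13 28.858823529411765
jig [1] [0.5218 0.0498 0.2174] 12.46 108.37254901960785
blank [1] [ 0.517  -0.0196  0.2388] 13.68 70.90980392156862
jig [0, 1] [0.5216 0.0464 0.2203] 12.62 267.57254901960783
blank [0, 1] [ 0.5176 -0.0268  0.2927] 16.77 128.92156862745097
```

View pics/fit_top.png

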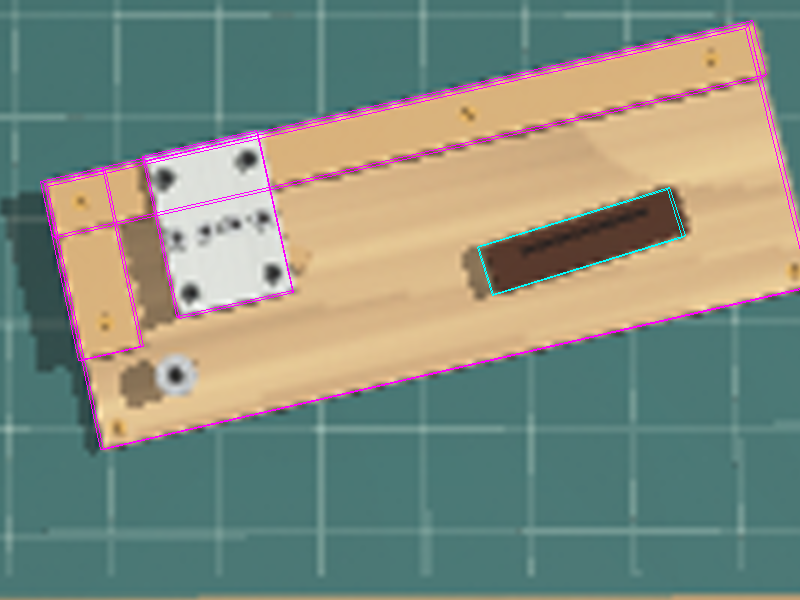

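View pics/fit_side.png

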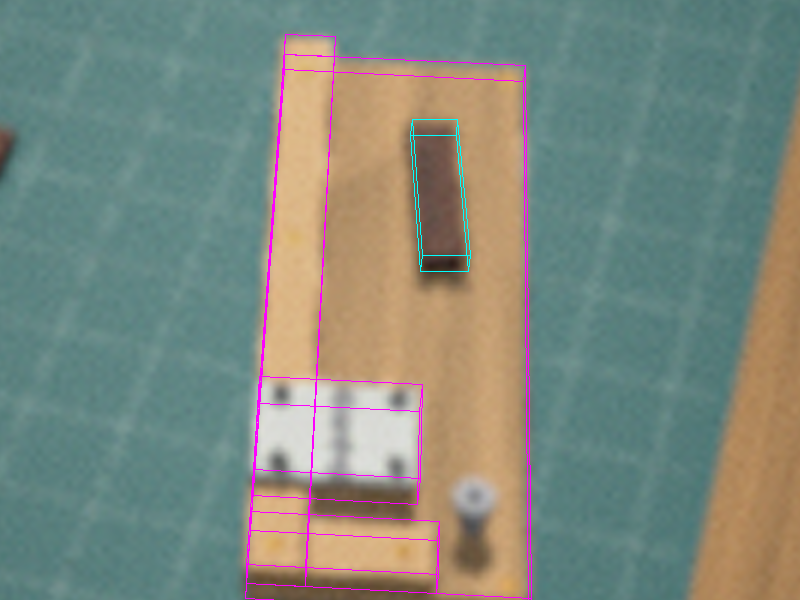

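Both fits overlay well. The blank starts at jig about (-20,-71), clear of the fence and about 5° askew. Now I'll work out the approach move.

```bash
cat > plan.py <<'E'
import sys
from h import *
from scipy.spatial.transform import Rotation as Ro
from workcell import sensors
J=np.array([.5215,.0455,.221])
c,s=np.cos(J[2]),np.sin(J[2]);RJ=np.array([[c,-s,0],[s,c,0],[0,0,1]]);OJ=np.array([J[0],J[1],0])
def state():
    o=sensors.get_obs();R=Ro.from_euler("xyz",o["tcp_rot"],degrees=True)
    pj=RJ.T@(o["ee_pos"]-OJ)*1000
    return o,R,pj
def rep(tgt=None):
    o,R,pj=state()
    print("t",round(o["time"],2),"tcp jig mm",pj.round(1),"rot",o["tcp_rot"].round(2),"F jig",(RJ.T@o["wrist_force"]).round(2),"open",round(o["opening"],4),"q",o["q"].round(0))
    G=Ro.from_matrix(np.c_[-RJ[:,1],[0,0,-1],RJ[:,0]])
    print("rotvec tool",np.degrees((R.inv()*G).as_rotvec()).round(2))
    if tgt is not None: print("shift cm",(R.inv().apply(RJ@np.array(tgt)/1000+OJ-o["ee_pos"])*100).round(2))
if __name__=="__main__":
    rep([float(a) for a in sys.argv[1:]] or None)
E
python3 plan.py -62 -70 200
python3 -c "
from plan import *
print(RJ.T@(np.array([.5178,-.0278,0])-OJ))"
```

```text
t 0.9 tcp jig mm [-409.1 -469.   303.9] rot [-90.    -0.   -65.83] F jig [-0.25 -0.37  0.54] open 0.0855 q [-66.   5.  10.  95.   0.  90.]
rotvec tool [-0.  11.5  0. ]
shift cm [-32.18  10.39  41.97]
[-0.01967777 -0.07070619  0.        ]
```

Call:
arm_command --rows '[-32.2, 10.4, 42, 0, 11.5, 0, 0, -32.2, 10.4, 42, 0, 11.5, 0, 0, -32.2, 10.4, 42, 0, 11.5, 0, 0, -32.2, 10.4, 42, 0, 11.5, 0, 0, -32.2, 10.4, 42, 0, 11.5, 0, 0, -32.2, 10.4, 42, 0, 11.5, 0, 0, -32.2, 10.4, 42, 0, 11.5, 0, 0, -32.2, 10.4, 42, 0, 11.5, 0, 0, -32.2, 10.4, 42, 0, 11.5, 0, 0, -32.2, 10.4, 42, 0, 11.5, 0, 0, -32.2, 10.4, 42, 0, 11.5, 0, 0, -32.2, 10.4, 42, 0, 11.5, 0, 0]'

```text
time: 1.9
ee_pos: [0.4583, -0.0687, 0.2076]
tcp_rot: [-90.0, -0.0, -77.3]
wrist_force: [1.2, -1.4, -0.0]
opening: 0.0426
```

```bash
python3 plan.py -62 -70 130
```

```text
t 1.9 tcp jig mm [-86.6 -97.5 207.6] rot [-8.995e+01 -2.000e-02 -7.733e+01] F jig [ 0.9  -1.66 -0.01] open 0.0426 q [ -9.  -8. -13.  85.  -0. 159.]
rotvec tool [-0.05  0.01  0.02]
shift cm [-2.76  7.76  2.46]
```

Call:
arm_command --rows '[-2.8, 7.8, 2.5, 0, 0, 0, 0, -2.8, 7.8, 2.5, 0, 0, 0, 0, -2.8, 7.8, 2.5, 0, 0, 0, 0, -2.8, 7.8, 2.5, 0, 0, 0, 0, -2.8, 7.8, 2.5, 0, 0, 0, 0]'

```text
time: 2.32
ee_pos: [0.4762, -0.0382, 0.1307]
tcp_rot: [-90.0, -0.0, -77.3]
wrist_force: [-0.3, 0.1, 0.6]
opening: 0.0427
```

```bash
cat > look.py <<'E'
import sys;from plan import *
from workcell import imaging
n=sys.argv[1]
for c in sys.argv[2:]:
    d=imaging.camera(c);np.savez(f"{c}_{n}.npz",**d);im=d["pixels"]
    if c=="side": im=cv2.resize(im[130:280,210:410],None,fx=4,fy=4,interpolation=cv2.INTER_CUBIC)
    if c=="top": im=cv2.resize(im[150:300,170:370],None,fx=4,fy=4,interpolation=cv2.INTER_CUBIC)
    cv2.imwrite(f"pics/{c}_{n}.png",im)
rep()
E
python3 look.py a side top wrist
```

```text
t 2.47 tcp jig mm [-62.1 -72.4 131.7] rot [-8.983e+01 -6.000e-02 -7.741e+01] F jig [ 0.11 -0.77 -0.68] open 0.0426 q [ -5.  -5. -19.  76.  -0. 163.]
rotvec tool [-0.17 -0.07  0.06]
```

View pics/side_a.png

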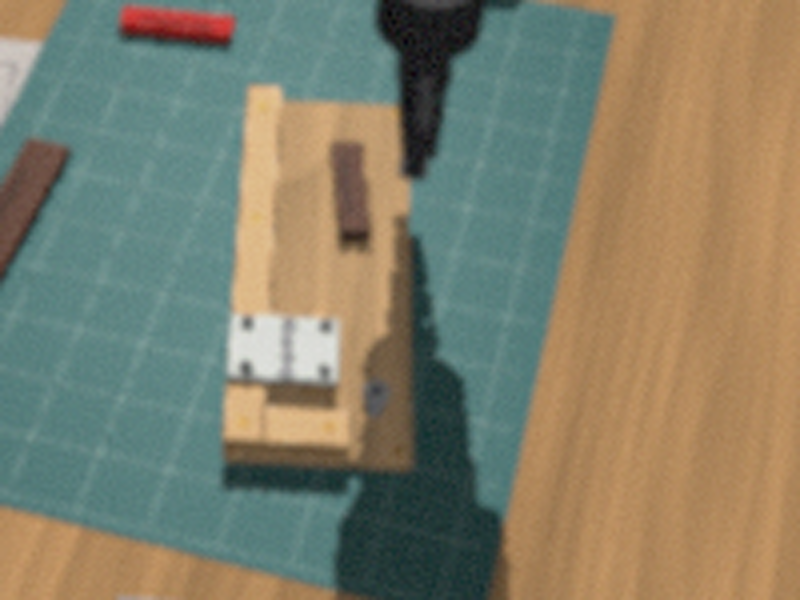

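View pics/wrist_a.png

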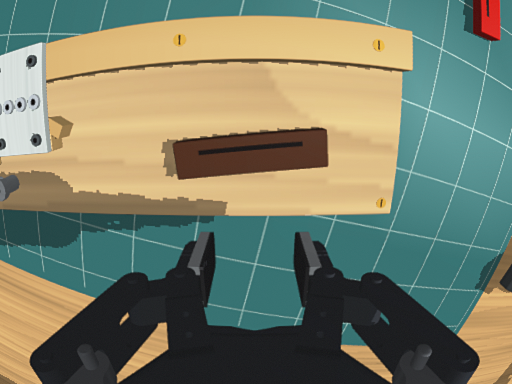

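Wrist view: the blank is at (252,152) with its slot line visible, the fence lies behind it and the plate is at the left edge. The fingertips are at (205,240) and (303,240), short of the board edge. I'll measure their height from depth.

```bash
cat > wr.py <<'E'
from plan import *
def wcloud(d):
    K=d["camera_matrix"];z=d["z_map"].astype(float);v,u=np.mgrid[:384,:512]
    a=(u-K[0,2])/K[0,0];b=(v-K[1,2])/K[1,1];th=np.hypot(a,b);k=np.where(th>1e-9,np.tan(th)/np.maximum(th,1e-9),1)
    P=np.stack([a*k*z,-b*k*z,-z],-1);T=d["world_from_camera"];P=P@T[:3,:3].T+T[:3,3]
    return (P-OJ)@RJ*1000
E
python3 - <<'E'
from wr import *
d=dict(np.load("wrist_a.npz"));P=wcloud(d);I=d["pixels"].astype(int)
for nm,(v0,v1,u0,u1) in dict(tipL=(228,310,185,220),tipR=(228,310,290,325)).items():
    q=P[v0:v1,u0:u1].reshape(-1,3);m=(q[:,2]>25)&(d["z_map"][v0:v1,u0:u1].ravel()>0);q=q[m]
    print(nm,np.percentile(q,[1,5,50,95,99],axis=0).round(1).tolist())
for px in [(252,152),(176,155),(325,130),(180,178),(328,166),(250,66),(100,120),(380,205),(250,95),(25,90)]:
    print(px,P[px[1],px[0]].round(1))
o,R,pj=state();print(pj)
E
```

```text
tipL [[-72.9, -55.9, 63.5], [-69.8, -54.1, 68.0], [-52.0, -50.1, 94.4], [-45.6, -41.6, 130.0], [-45.0, -39.3, 131.9]]
tipR [[-72.8, -105.9, 63.6], [-69.5, -103.8, 68.0], [-52.0, -95.0, 94.6], [-45.6, -91.0, 129.9], [-45.1, -89.1, 132.1]]
(252, 152) [-18.2 -71.3  24.3]
(176, 155) [-19.4 -24.2  24.8]
(325, 130) [  -4.1 -115.6   24.6]
(180, 178) [-34.6 -25.5  23.7]
(328, 166) [ -29.8 -122.2   11. ]
(250, 66) [ 34.9 -70.   11.9]
(100, 120) [ 4.7 34.6 11.9]
(380, 205) [ -58.  -164.1   12. ]
(250, 95) [ 16.3 -70.   11.6]
(25, 90) [33.3 87.6 31.5]
[-62.11855712 -72.44361939 131.74735636]
```

Call:
arm_command --rows '[0, 2.5, 0, 0, 0, 0, 0, 0, 4.0, 0, 0, 0, 0, 0, 0, 4.7, 0, 0, 0, 0, 0, 0, 4.7, 0, 0, 0, 0, 0, 0, 4.7, 0, 0, 0, 0, 0]'

```text
time: 2.88
ee_pos: [0.4765, -0.0385, 0.0839]
tcp_rot: [-89.9, -0.0, -77.4]
wrist_force: [0.5, -0.4, 0.1]
opening: 0.0427
```

```bash
python3 look.py b wrist; python3 - <<'E'
from wr import *
d=dict(np.load("wrist_b.npz"));P=wcloud(d)
q=P[225:320,180:330].reshape(-1,3);q=q[(q[:,2]>13.5)&(d["z_map"][225:320,180:330].ravel()>0)]
print(np.percentile(q,[.5,1,3],axis=0).round(1))
E
```

```text
t 2.93 tcp jig mm [-62.2 -72.   83.9] rot [-8.990e+01 -3.000e-02 -7.738e+01] F jig [-0.82 -0.03 -0.02] open 0.0425 q [ -5.  -3. -23.  70.   0. 163.]
rotvec tool [-0.1  -0.04  0.03]
[[ -73.4 -106.4   15. ]
 [ -72.8 -105.8   16.1]
 [ -70.9 -103.8   19.2]]
```

View pics/wrist_b.png

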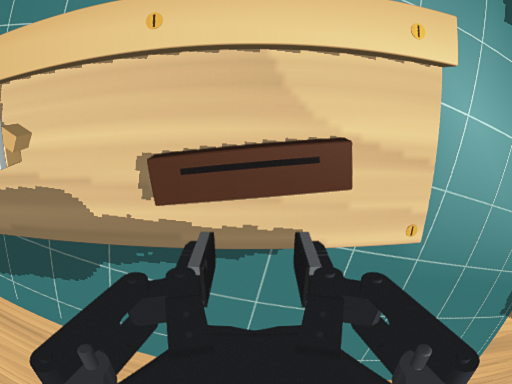

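Tips are 3–4 mm above the board, level with the blank's side. Now I'll push towards the fence with both fingertips.

Call:
arm_command --rows '[0, 0, 1.0, 0, 0, 0, 0, 0, 0, 1.5, 0, 0, 0, 0, 0, 0, 2.0, 0, 0, 0, 0, 0, 0, 2.4, 0, 0, 0, 0, 0, 0, 2.8, 0, 0, 0, 0, 0, 0, 3.2, 0, 0, 0, 0, 0, 0, 3.7, 0, 0, 0, 0, 0, 0, 4.2, 0, 0, 0, 0, 0, 0, 4.7, 0, 0, 0, 0, 0, 0, 5.2, 0, 0, 0, 0, 0, 0, 5.7, 0, 0, 0, 0, 0, 0, 5.9, 0, 0, 0, 0]'

```text
time: 3.93
ee_pos: [0.5342, -0.0248, 0.0828]
tcp_rot: [-90.0, -0.0, -77.3]
wrist_force: [-6.1, -1.2, 8.4]
opening: 0.043
```

```bash
python3 look.py c wrist
```

```text
t 3.98 tcp jig mm [ -2.9 -71.4  82.8] rot [-9.001e+01 -1.000e-02 -7.732e+01] F jig [-1.04  0.64  4.18] open 0.0427 q [ -3.   5. -15.  70.  -0. 165.]
rotvec tool [0.01 0.01 0.01]
```

View pics/wrist_c.png

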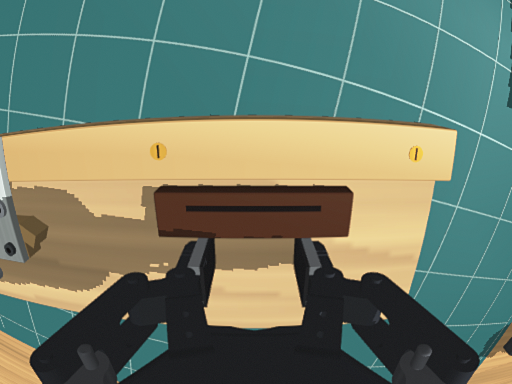

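The blank is now square to the fence with a gap of a few mm. There is a slight upward force, so I'll raise 2 mm and creep on.

Call:
arm_command --rows '[0, -0.2, 0.1, 0, 0, 0, 0, 0, -0.2, 0.2, 0, 0, 0, 0, 0, -0.2, 0.3, 0, 0, 0, 0, 0, -0.2, 0.4, 0, 0, 0, 0, 0, -0.2, 0.5, 0, 0, 0, 0, 0, -0.2, 0.5, 0, 0, 0, 0]'

```text
time: 4.48
ee_pos: [0.5387, -0.0238, 0.0845]
tcp_rot: [-90.0, 0.0, -77.3]
wrist_force: [-0.3, -0.1, 0.8]
opening: 0.0427
```

```bash
cat > meas.py <<'E'
import sys
from wr import *
d=dict(np.load(f"wrist_{sys.argv[1]}.npz"));P=wcloud(d);I=d["pixels"].astype(int)
R,G,B=I[...,2],I[...,1],I[...,0]
m=(R<125)&(R>G+12)&(P[...,2]>16)&(P[...,2]<30)&(abs(P[...,0])<60)
n,l,s,ce=cv2.connectedComponentsWithStats(m.astype(np.uint8));k=1+np.argmax(s[1:,4])
q=P[l==k];print("blank px",s[k],np.percentile(q,[1,50,99],axis=0).round(1).tolist(),cv2.minAreaRect(q[:,:2].astype(np.float32)))
lo=q[q[:,1]<np.percentile(q[:,1],20)];hi=q[q[:,1]>np.percentile(q[:,1],80)]
print("x edges rear",np.percentile(lo[:,0],[2,98]),"front",np.percentile(hi[:,0],[2,98]))
E
python3 look.py d wrist; python3 meas.py d
```

```text
t 4.53 tcp jig mm [  1.5 -71.4  84.5] rot [-90.     0.   -77.33] F jig [0.23 0.83 0.82] open 0.0425 q [ -3.   5. -14.  71.   0. 165.]
rotvec tool [-0.  0. -0.]
blank px [ 155  188  197   49 8519] [[12.5, -117.4, 19.1], [24.5, -70.9, 23.8], [36.0, -24.4, 25.2]] ((24.203182220458984, -70.87934875488281), (24.876447677612305, 95.71080780029297), 0.48451563715934753)
x edges rear [13.26025539 35.90614548] front [12.61915934 35.91271267]
```

View pics/wrist_d.png

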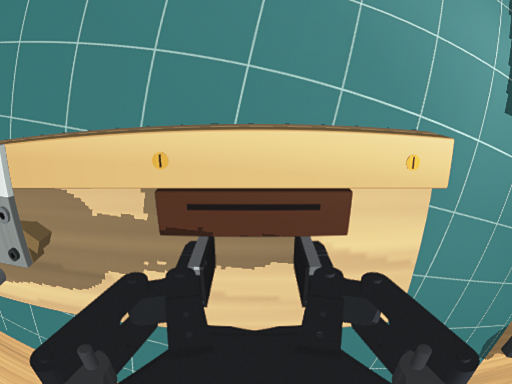

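Call:
arm_command --rows '[0, 0, 0.05, 0, 0, 0, 0, 0, 0, 0.1, 0, 0, 0, 0, 0, 0, 0.15, 0, 0, 0, 0, 0, 0, 0.2, 0, 0, 0, 0, 0, 0, 0.2, 0, 0, 0, 0, 0, 0, 0.2, 0, 0, 0, 0]'

```text
time: 5.03
ee_pos: [0.5405, -0.0234, 0.0846]
tcp_rot: [-90.0, -0.0, -77.3]
wrist_force: [-0.6, -0.9, -0.0]
opening: 0.043
```

```bash
python3 plan.py
```

```text
t 5.03 tcp jig mm [  3.5 -71.4  84.6] rot [-89.99  -0.   -77.33] F jig [-0.78 -0.72 -0.05] open 0.043 q [ -2.   5. -14.  71.   0. 165.]
rotvec tool [-0.01  0.    0.  ]
```

Call:
arm_command --rows '[0, 0, 0.05, 0, 0, 0, 0, 0, 0, 0.1, 0, 0, 0, 0, 0, 0, 0.15, 0, 0, 0, 0, 0, 0, 0.15, 0, 0, 0, 0]'

```text
time: 5.37
ee_pos: [0.5409, -0.0233, 0.0846]
tcp_rot: [-90.1, 0.0, -77.3]
wrist_force: [-7.7, -2.0, 5.2]
opening: 0.0424
```

```bash
python3 look.py e wrist; python3 meas.py e
```

```text
t 5.42 tcp jig mm [  3.8 -71.4  84.6] rot [-90.15   0.   -77.35] F jig [-7.46  0.09  5.41] open 0.0426 q [ -2.   6. -14.  71.  -0. 165.]
rotvec tool [ 0.15 -0.01 -0.  ]
blank px [ 155  193  197   44 7691] [[14.5, -117.5, 22.5], [25.4, -70.9, 23.8], [37.0, -24.3, 25.2]] ((25.535934448242188, -70.71891784667969), (23.981996536254883, 95.91688537597656), 0.024330517277121544)
x edges rear [15.14694237 36.79723997] front [14.53423592 36.79216145]
```

View pics/wrist_e.png

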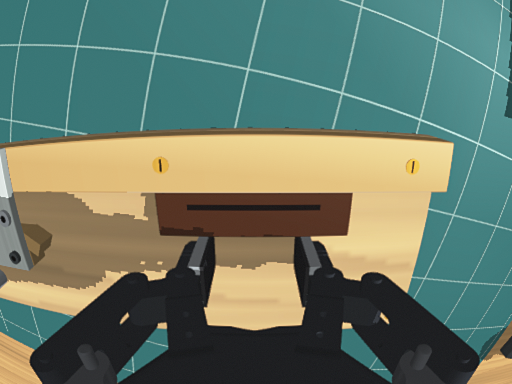

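Contact at 7.5 N: the blank is flush with the fence along its whole length (both ends' edges at the same x), and its front end is at y≈-23. I'll retreat, lift and go behind the trailing end with fingers shut.

Call:
arm_command --rows '[0, 0, -1.0, 0, 0, 0, 0, 0, -1, -1.8, 0, 0, 0, 0, 0, -4.5, -1.5, 0, 0, 0, 0, 3.0, -5.5, 0, 0, 0, 0, -1, 6.0, -5.5, 1.5, 0, 0, 0, -1, 7.9, -5.5, 2.0, 0, 0, 0, -1, 7.9, -5.5, 2.0, 0, 0, 0, -1, 7.9, -5.5, 2.0, 0, 0, 0, -1, 7.9, -5.5, 2.0, 0, 0, 0, -1, 7.9, -5.5, 2.0, 0, 0, 0, -1, 7.9, -5.5, 2.0, 0, 0, 0, -1]'

```text
time: 6.33
ee_pos: [0.5783, -0.095, 0.1399]
tcp_rot: [-90.0, 0.0, -77.3]
wrist_force: [-0.4, -0.4, 0.3]
opening: -0.0003
```

```bash
python3 look.py f wrist; python3 meas.py f; python3 - <<'E'
from wr import *
o,R,pj=state()
d=dict(np.load("wrist_f.npz"));P=wcloud(d)-pj
m=(d["z_map"]>0)&(abs(P[...,0])<45)&(abs(P[...,1])<70)&(P[...,2]>-100)
q=P[m]
for z in range(-85,20,8):
    s=q[(q[:,2]>z)&(q[:,2]<z+8)]
    if len(s)>20: print(z,len(s),np.percentile(s[:,:2],[1,99],axis=0).round(1).tolist())
E
```

```text
t 6.38 tcp jig mm [  24.7 -149.7  139.9] rot [-89.99   0.   -77.28] F jig [-0.27 -0.48  0.43] open -0.0 q [ -9.  10.  -3.  77.   0. 158.]
rotvec tool [-0.01  0.05 -0.  ]
blank px [  86  195  126   32 3365] [[14.5, -118.9, 21.4], [25.2, -77.0, 23.9], [37.0, -24.7, 25.3]] ((25.627944946289062, -71.09812927246094), (96.06489562988281, 23.430540084838867), 89.83143615722656)
x edges rear [15.03477865 36.84475623] front [14.55079296 37.00647144]
-69 267 [[5.7, -12.6], [11.1, 12.7]]
-61 451 [[5.4, -13.1], [11.0, 13.5]]
-53 492 [[5.5, -13.2], [11.0, 13.3]]
-45 416 [[5.4, -13.3], [11.0, 13.5]]
-37 722 [[-10.7, -19.1], [12.7, 19.4]]
-29 1970 [[-9.7, -32.4], [13.3, 32.2]]
-21 4103 [[-9.2, -37.6], [12.7, 37.5]]
-13 2685 [[-9.2, -44.2], [16.7, 44.3]]
-5 4713 [[-9.2, -49.7], [17.0, 49.4]]
3 5354 [[-8.1, -56.0], [17.2, 55.6]]
11 7442 [[0.3, -59.4], [17.5, 59.2]]
19 6974 [[-2.1, -57.6], [19.8, 57.4]]
```

View pics/wrist_f.png

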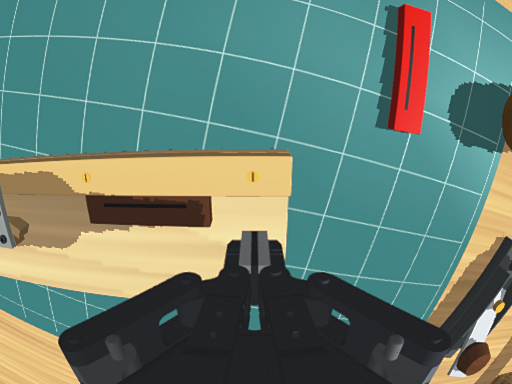

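Shut fingers measure ±13 mm along y and ±11 mm along x at the tip, and the linkage stays well above the plate. The blank is still flush after the retreat. Descending behind the end.

Call:
arm_command --rows '[0, 2.5, -0.07, 0, 0, 0, -1, 0, 4.5, -0.07, 0, 0, 0, -1, 0, 4.9, -0.07, 0, 0, 0, -1, 0, 4.9, -0.07, 0, 0, 0, -1, 0, 4.9, -0.07, 0, 0, 0, -1]'

```text
time: 6.8
ee_pos: [0.5782, -0.0957, 0.0914]
tcp_rot: [-90.0, -0.0, -77.3]
wrist_force: [0.1, 0.6, 1.0]
opening: -0.0
```

```bash
python3 plan.py
```

```text
t 6.8 tcp jig mm [  24.4 -150.2   91.4] rot [-8.998e+01 -1.000e-02 -7.731e+01] F jig [0.24 0.59 0.99] open -0.0 q [ -9.  11.  -7.  72.  -0. 158.]
rotvec tool [-0.02  0.03  0.01]
```

Call:
arm_command --rows '[-0.6, 0.15, 0, 0, 0, 0, -1, -1.1, 0.15, 0, 0, 0, 0, -1, -1.5, 0.15, 0, 0, 0, 0, -1, -1.9, 0.15, 0, 0, 0, 0, -1, -2.3, 0.15, 0, 0, 0, 0, -1, -2.8, 0.15, 0, 0, 0, 0, -1, -3.3, 0.15, 0, 0, 0, 0, -1, -3.8, 0.15, 0, 0, 0, 0, -1, -4.3, 0.15, 0.02, 0, 0, 0, -1, -4.8, 0.15, 0.02, 0, 0, 0, -1, -5.3, 0.15, 0.03, 0, 0, 0, -1, -5.5, 0.15, 0.03, 0, 0, 0, -1]'

```text
time: 7.8
ee_pos: [0.5663, -0.0418, 0.0894]
tcp_rot: [-90.0, -0.0, -77.3]
wrist_force: [-0.6, -4.9, 5.0]
opening: 0.0002
```

```bash
python3 look.py g wrist; python3 meas.py g
```

```text
t 7.85 tcp jig mm [ 24.6 -94.9  89.4] rot [-8.999e+01 -2.000e-02 -7.731e+01] F jig [-0.3  -2.66  5.02] open 0.0002 q [ -4.   9. -10.  72.  -0. 163.]
rotvec tool [-0.01  0.02  0.02]
blank px [  70  224  171   43 4992] [[14.4, -81.9, 22.6], [25.5, -40.0, 23.9], [37.0, 10.8, 25.4]] ((26.07984161376953, -37.73862075805664), (25.29969024658203, 100.03726196289062), 0.011146396398544312)
x edges rear [15.33482242 36.3353703 ] front [14.43338832 36.84064987]
```

View pics/wrist_g.png

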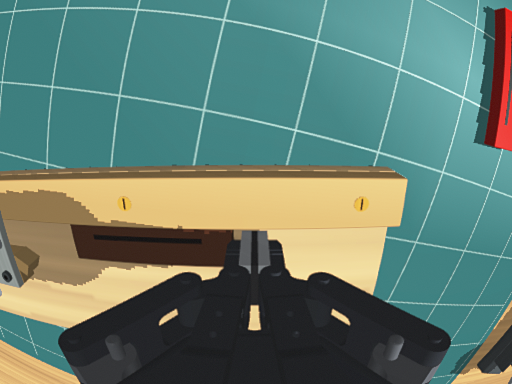

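The blank moves along the fence and is still flush. To be sure the tips don't rub the board, I'll back off 4 mm, raise 2 mm and continue.

Call:
arm_command --rows '[0.4, 0, 0, 0, 0, 0, -1, 0.4, -0.2, 0, 0, 0, 0, -1, 0.1, -0.2, 0, 0, 0, 0, -1, -0.4, -0.2, 0, 0, 0, 0, -1, -0.9, -0.2, 0, 0, 0, 0, -1, -1.4, -0.2, 0.01, 0, 0, 0, -1, -1.9, -0.2, 0.01, 0, 0, 0, -1, -2.4, -0.2, 0.02, 0, 0, 0, -1, -2.9, -0.2, 0.02, 0, 0, 0, -1, -3.4, -0.2, 0.03, 0, 0, 0, -1, -3.7, -0.2, 0.03, 0, 0, 0, -1, -3.8, -0.2, 0.03, 0, 0, 0, -1]'

```text
time: 8.85
ee_pos: [0.5582, -0.0045, 0.0911]
tcp_rot: [-90.0, 0.0, -77.3]
wrist_force: [-0.1, -0.4, 0.8]
opening: -0.0002
```

```bash
python3 look.py h wrist side; python3 meas.py h
```

```text
t 8.95 tcp jig mm [ 24.9 -57.2  91.2] rot [-89.99   0.   -77.31] F jig [ 1.01 -0.   -0.24] open -0.0001 q [ -0.   7. -11.  72.   0. 167.]
rotvec tool [-0.01  0.03 -0.  ]
blank px [  78  223  165   42 4847] [[14.5, -47.6, 22.6], [25.8, -3.9, 23.9], [38.2, 44.2, 26.0]] ((26.594635009765625, -2.162220001220703), (25.308507919311523, 96.61858367919922), 0.3918144702911377)
x edges rear [15.41662648 36.43433134] front [14.59203732 37.89356587]
```

View pics/wrist_h.png

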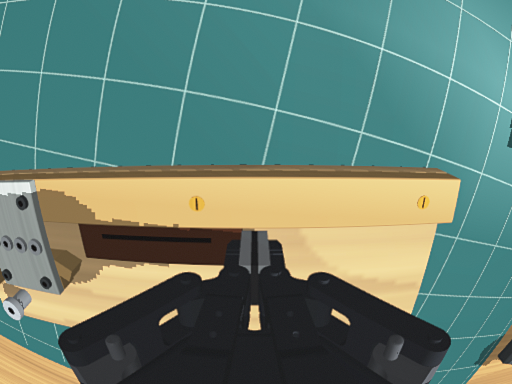

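View pics/side_h.png

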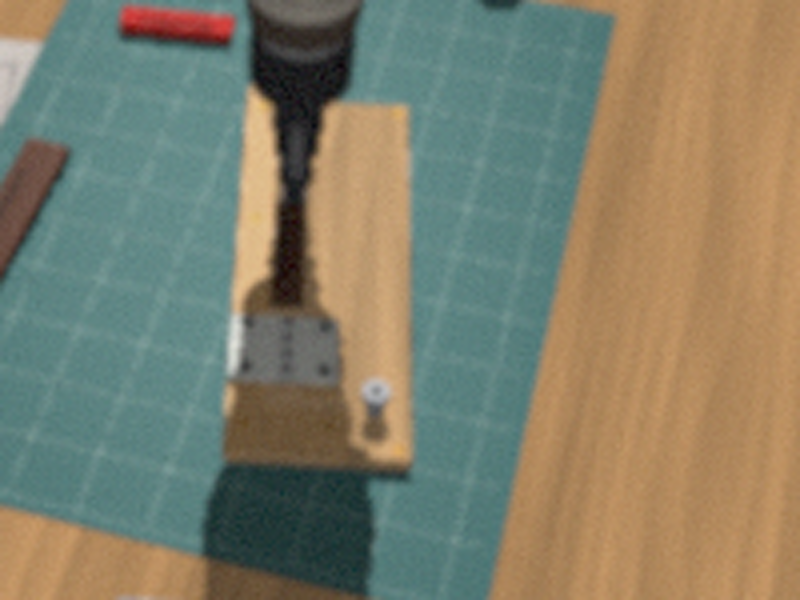

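Flush with the fence, front end at about y=52, just short of the mouth. Continuing into the passage.

Call:
arm_command --rows '[-0.3, 0, 0, 0, 0, 0, -1, -0.7, 0, 0, 0, 0, 0, -1, -1.1, 0, 0.01, 0, 0, 0, -1, -1.5, 0, 0.01, 0, 0, 0, -1, -2.0, 0, 0.02, 0, 0, 0, -1, -2.5, 0, 0.02, 0, 0, 0, -1, -3.0, 0, 0.03, 0, 0, 0, -1, -3.5, 0, 0.03, 0, 0, 0, -1, -4.0, 0, 0.04, 0, 0, 0, -1, -4.5, 0, 0.04, 0, 0, 0, -1, -4.9, 0, 0.04, 0, 0, 0, -1, -5.0, 0, 0.04, 0, 0, 0, -1]'

```text
time: 9.95
ee_pos: [0.5476, 0.0445, 0.0912]
tcp_rot: [-90.0, 0.0, -77.3]
wrist_force: [0.7, 0.7, 0.4]
opening: -0.0004
```

```bash
python3 look.py i wrist; python3 meas.py i
```

```text
t 10.0 tcp jig mm [25.2 -6.8 91.1] rot [-9.000e+01  1.000e-02 -7.729e+01] F jig [ 0.06 -0.16 -1.  ] open 0.0002 q [  5.   6. -12.  72.   0. 172.]
rotvec tool [ 0.    0.04 -0.01]
blank px [ 111  224  132   55 3988] [[6.0, 2.1, 19.0], [24.9, 38.4, 23.9], [38.1, 71.3, 26.2]] ((21.402271270751953, 36.5256233215332), (73.983642578125, 35.088775634765625), 89.29073333740234)
x edges rear [15.45026188 37.0016644 ] front [ 5.96600825 37.10723092]
```

View pics/wrist_i.png

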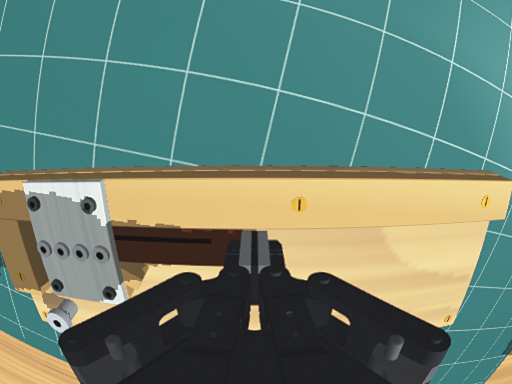

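Blank's under the plate, still square along the fence. Continuing 38 mm, then creeping to the stop.

Call:
arm_command --rows '[-0.3, 0, 0, 0, 0, 0, -1, -0.7, 0, 0, 0, 0, 0, -1, -1.1, 0, 0, 0, 0, 0, -1, -1.5, 0, 0, 0, 0, 0, -1, -1.9, 0, 0.01, 0, 0, 0, -1, -2.3, 0, 0.01, 0, 0, 0, -1, -2.7, 0, 0.01, 0, 0, 0, -1, -3.1, 0, 0.02, 0, 0, 0, -1, -3.4, 0, 0.02, 0, 0, 0, -1, -3.7, 0, 0.02, 0, 0, 0, -1, -3.8, 0, 0.02, 0, 0, 0, -1, -3.8, 0, 0.02, 0, 0, 0, -1]'

```text
time: 11.0
ee_pos: [0.5395, 0.0812, 0.0911]
tcp_rot: [-90.0, 0.0, -77.3]
wrist_force: [0.4, 0.2, -0.6]
opening: 0.0004
```

```bash
python3 plan.py
```

```text
t 11.0 tcp jig mm [25.4 30.9 91.1] rot [-90.     0.   -77.31] F jig [ 0.41  0.16 -0.64] open 0.0004 q [  9.   6. -13.  72.   0. 176.]
rotvec tool [-0.    0.03 -0.  ]
```

Call:
arm_command --rows '[-0.1, 0, 0, 0, 0, 0, -1, -0.2, 0, 0, 0, 0, 0, -1, -0.3, 0, 0, 0, 0, 0, -1, -0.4, 0, 0, 0, 0, 0, -1, -0.4, 0, 0, 0, 0, 0, -1, -0.4, 0, 0, 0, 0, 0, -1]'

```text
time: 11.5
ee_pos: [0.5387, 0.0848, 0.0911]
tcp_rot: [-90.0, 0.0, -77.3]
wrist_force: [0.6, -0.5, -0.8]
opening: 0.0002
```

```bash
python3 plan.py
```

```text
t 11.5 tcp jig mm [25.4 34.6 91.1] rot [-90.     0.   -77.33] F jig [ 0.44 -0.63 -0.75] open 0.0002 q [  9.   6. -13.  72.   0. 176.]
rotvec tool [-0.    0.01 -0.  ]
```

Call:
arm_command --rows '[-0.05, 0, 0, 0, 0, 0, -1, -0.1, 0, 0, 0, 0, 0, -1, -0.15, 0, 0, 0, 0, 0, -1, -0.2, 0, 0, 0, 0, 0, -1, -0.2, 0, 0, 0, 0, 0, -1]'

```text
time: 11.92
ee_pos: [0.5383, 0.0868, 0.0911]
tcp_rot: [-90.0, 0.0, -77.3]
wrist_force: [0.6, -0.8, -0.5]
opening: 0.0
```

```bash
python3 plan.py
```

```text
t 11.92 tcp jig mm [25.4 36.6 91.1] rot [-90.     0.   -77.33] F jig [ 0.45 -0.91 -0.49] open 0.0 q [  9.   6. -13.  72.   0. 176.]
rotvec tool [ 0.    0.01 -0.  ]
```

Call:
arm_command --rows '[-0.05, 0, 0, 0, 0, 0, -1, -0.1, 0, 0, 0, 0, 0, -1, -0.15, 0, 0, 0, 0, 0, -1, -0.15, 0, 0, 0, 0, 0, -1]'

```text
time: 12.25
ee_pos: [0.5379, 0.0883, 0.0911]
tcp_rot: [-90.0, 0.0, -77.3]
wrist_force: [-0.1, 0.2, -0.1]
opening: 0.0
```

```bash
python3 look.py k wrist top; python3 meas.py k
```

```text
t 12.35 tcp jig mm [25.4 38.1 91.1] rot [-90.     0.   -77.33] F jig [-0.6  -0.08 -0.  ] open -0.0 q [  9.   6. -13.  72.   0. 177.]
rotvec tool [-0.    0.01 -0.  ]
blank px [ 191  229   51   46 1328] [[9.5, 45.9, 19.1], [26.5, 60.9, 23.8], [36.7, 70.9, 25.3]] ((22.951648712158203, 58.19658279418945), (26.073583602905273, 28.9761962890625), 88.51152801513672)
x edges rear [20.54644056 36.65979885] front [ 9.54921546 36.64558506]
```

View pics/wrist_k.png

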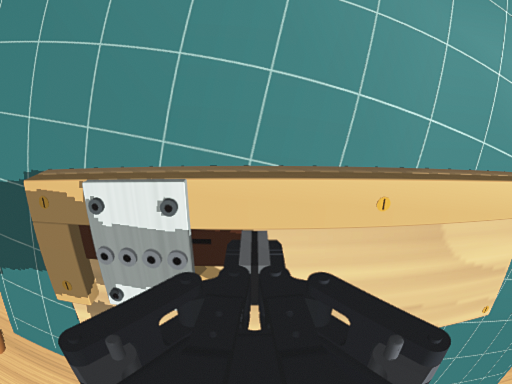

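```bash
python3 - <<'E'
from wr import *
d=dict(np.load("wrist_k.npz"));im=d["pixels"][170:310,20:220]
cv2.imwrite("pics/wk.png",cv2.resize(im,None,fx=4,fy=4,interpolation=cv2.INTER_CUBIC))
P=wcloud(d)
for px in [(50,235),(60,240),(66,245),(70,245),(75,245),(80,250),(85,240),(88,245),(90,250),(30,190),(95,290),(60,285)]: print(px,P[px[1],px[0]].round(1),d["pixels"][px[1],px[0]])
E
```

```text
(50, 235) [ 29.4 163.2  26. ] [ 74 113 140]
(60, 240) [ 26.7 155.5  26.3] [ 74 114 140]
(66, 245) [ 23.6 151.7  26.2] [ 72 112 139]
(70, 245) [ 23.6 148.8  25.7] [ 74 115 142]
(75, 245) [ 23.  146.1  24.1] [48 70 86]
(80, 250) [ 17.6 145.9  20.6] [49 71 86]
(85, 240) [ 26.4 138.2  23.1] [26 34 55]
(88, 245) [ 23.1 137.   22.9] [25 34 55]
(90, 250) [ 21.  134.8  25.1] [28 36 57]
(30, 190) [ 58.5 171.3  26.3] [106 168 211]
(95, 290) [-17.3 147.3  15. ] [ 88 138 170]
(60, 285) [ -7.8 167.2  27. ] [ 74 113 138]
```

View pics/wk.png

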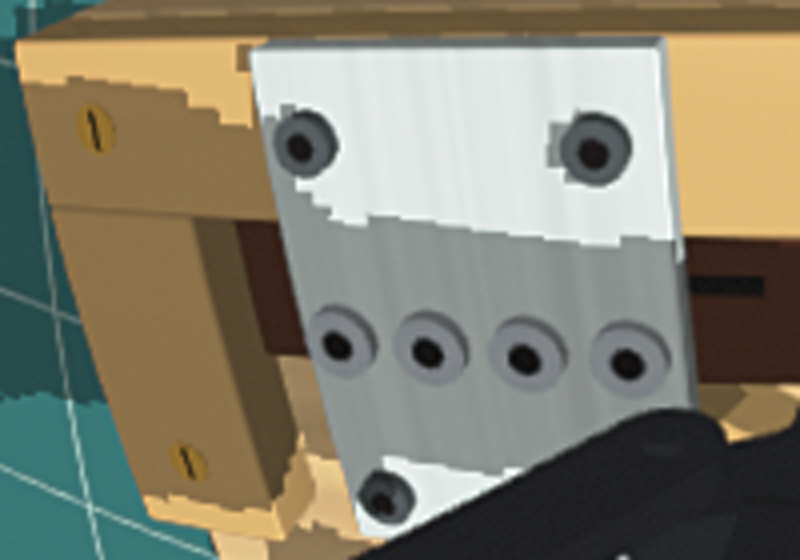

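View pics/top_k.png

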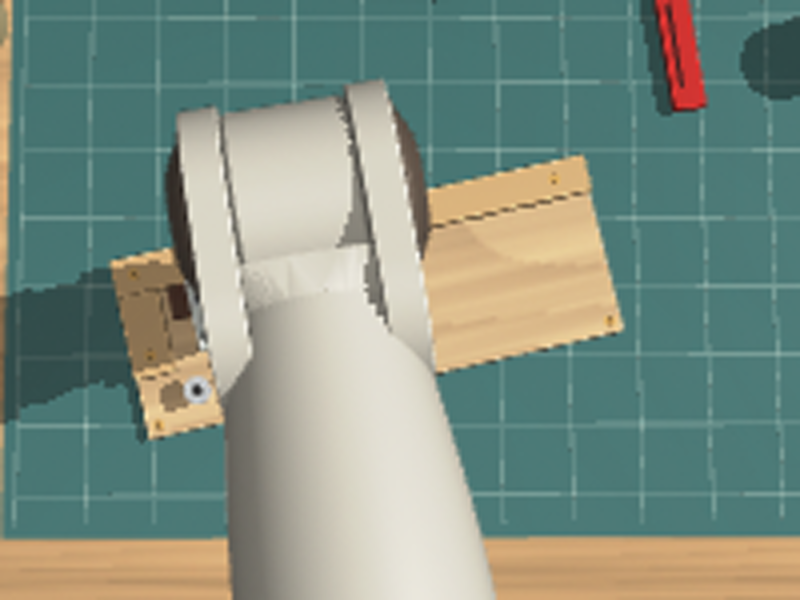

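The blank's end shows at crop (240–265, 220–355), just before the shaded stop face. No stop reaction yet, so I'll creep further.

Call:
arm_command --rows '[-0.05, 0, 0, 0, 0, 0, -1, -0.1, 0, 0, 0, 0, 0, -1, -0.15, 0, 0, 0, 0, 0, -1, -0.2, 0, 0, 0, 0, 0, -1, -0.2, 0, 0, 0, 0, 0, -1]'

```text
time: 12.77
ee_pos: [0.5375, 0.0903, 0.0911]
tcp_rot: [-90.0, 0.0, -77.3]
wrist_force: [1.1, 0.2, -0.0]
opening: -0.0002
```

```bash
python3 plan.py
```

```text
t 12.77 tcp jig mm [25.4 40.2 91.1] rot [-90.     0.   -77.33] F jig [ 1.14 -0.08 -0.  ] open -0.0002 q [ 10.   6. -13.  72.   0. 177.]
rotvec tool [-0.    0.01 -0.  ]
```

Call:
arm_command --rows '[-0.05, 0, 0, 0, 0, 0, -1, -0.1, 0, 0, 0, 0, 0, -1, -0.15, 0, 0, 0, 0, 0, -1, -0.15, 0, 0, 0, 0, 0, -1]'

```text
time: 13.1
ee_pos: [0.5372, 0.0917, 0.0911]
tcp_rot: [-90.0, 0.0, -77.3]
wrist_force: [0.2, 0.1, 0.6]
opening: 0.0002
```

```bash
python3 look.py l wrist;  python3 - <<'E'
from wr import *
d=dict(np.load("wrist_l.npz"));im=d["pixels"][170:310,20:290]
cv2.imwrite("pics/wl.png",cv2.resize(im,None,fx=2.9,fy=2.9,interpolation=cv2.INTER_CUBIC))
E
```

```text
t 13.15 tcp jig mm [25.4 41.7 91.1] rot [-90.     0.   -77.33] F jig [-0.33 -0.26  0.46] open 0.0003 q [ 10.   6. -13.  72.   0. 177.]
rotvec tool [-0.    0.01 -0.  ]
```

View pics/wl.png

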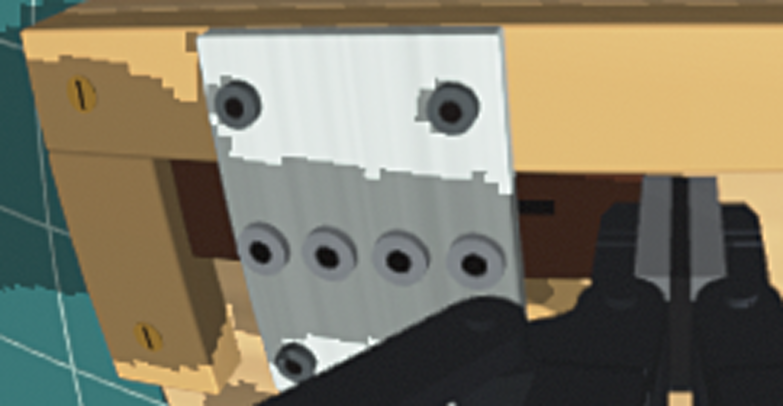

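```bash
python3 - <<'E'
from wr import *
d=dict(np.load("wrist_l.npz"));K=d["camera_matrix"];T=d["world_from_camera"]
def pt(u,v,z):
    a=(u-K[0,2])/K[0,0];b=(v-K[1,2])/K[1,1];th=np.hypot(a,b);k=np.tan(th)/th
    r=T[:3,:3]@np.array([a*k,-b*k,-1]);p=T[:3,3]+r*((z/1000-T[2,3])/r[2]);return (RJ.T@(p-OJ)*1000).round(1)
for u,v,z in [(79.3,228,24),(86,257,24),(74.5,229,26.5),(83,260,26.5),(88,205,32.5)]: print(u,v,pt(u,v,z))
I=d["pixels"]
for v in (232,240,248,254): print(v,I[v,64:96,2].tolist())
print(pt(255,235,24))
E
```

```text
79.3 228 [ 34.6 143.2  24. ]
86 257 [ 15.1 143.5  24. ]
74.5 229 [ 35.  145.1  26.5]
83 260 [ 14.3 144.6  26.5]
88 205 [ 52.5 127.8  32.5]
232 [140, 141, 139, 140, 140, 139, 141, 141, 142, 130, 102, 84, 85, 87, 86, 82, 61, 55, 56, 57, 55, 56, 56, 57, 55, 57, 56, 55, 57, 55, 54, 54]
240 [141, 141, 141, 140, 139, 140, 140, 140, 141, 141, 141, 129, 102, 84, 86, 87, 85, 79, 58, 55, 55, 57, 57, 57, 57, 56, 56, 56, 56, 57, 57, 56]
248 [139, 140, 140, 140, 140, 140, 140, 140, 140, 140, 141, 141, 141, 131, 104, 85, 84, 86, 86, 77, 57, 54, 57, 56, 57, 56, 56, 55, 56, 55, 56, 58]
254 [139, 138, 139, 139, 140, 139, 139, 139, 139, 139, 138, 139, 138, 139, 138, 122, 93, 85, 86, 87, 88, 70, 55, 56, 57, 55, 58, 56, 56, 56, 56, 56]
[33.7 41.2 24. ]
```

About 1.5 mm of gap remains. Creeping until the stop pushes back.

Call:
arm_command --rows '[-0.05, 0, 0, 0, 0, 0, -1, -0.1, 0, 0, 0, 0, 0, -1, -0.15, 0, 0, 0, 0, 0, -1, -0.2, 0, 0, 0, 0, 0, -1, -0.2, 0, 0, 0, 0, 0, -1]'

```text
time: 13.57
ee_pos: [0.5367, 0.0937, 0.0912]
tcp_rot: [-90.0, 0.0, -77.3]
wrist_force: [0.4, -0.9, -0.8]
opening: -0.0003
```

```bash
python3 plan.py
```

```text
t 13.57 tcp jig mm [25.4 43.7 91.2] rot [-90.     0.   -77.33] F jig [ 0.18 -1.   -0.78] open -0.0003 q [ 10.   6. -13.  72.   0. 177.]
rotvec tool [-0.    0.01 -0.  ]
```

Call:
arm_command --rows '[-0.05, 0, 0, 0, 0, 0, -1, -0.1, 0, 0, 0, 0, 0, -1, -0.1, 0, 0, 0, 0, 0, -1, -0.1, 0, 0, 0, 0, 0, -1]'

```text
time: 13.9
ee_pos: [0.5366, 0.0941, 0.0912]
tcp_rot: [-90.0, -0.1, -77.4]
wrist_force: [0.2, -5.3, -0.2]
opening: -0.0001
```

```bash
python3 look.py m wrist;  python3 - <<'E'
from wr import *
d=dict(np.load("wrist_m.npz"));im=d["pixels"][170:310,20:290]
cv2.imwrite("pics/wm.png",cv2.resize(im,None,fx=2.9,fy=2.9,interpolation=cv2.INTER_CUBIC))
I=d["pixels"]
for v in (232,240,248,254): print(v,I[v,64:96,2].tolist())
E
```

```text
t 13.95 tcp jig mm [25.4 44.1 91.1] rot [-9.000e+01 -6.000e-02 -7.736e+01] F jig [ 0.36 -6.4   0.44] open 0.0003 q [ 10.   6. -13.  72.  -0. 177.]
rotvec tool [ 0.   -0.02  0.06]
232 [141, 139, 140, 140, 139, 140, 141, 140, 140, 140, 141, 141, 131, 104, 85, 83, 63, 54, 56, 55, 57, 57, 56, 56, 55, 56, 57, 55, 57, 55, 55, 57]
240 [139, 140, 141, 139, 141, 140, 140, 140, 141, 139, 140, 140, 141, 141, 129, 102, 86, 84, 58, 55, 55, 56, 57, 56, 56, 56, 58, 56, 56, 56, 56, 57]
248 [139, 139, 140, 139, 140, 140, 140, 139, 139, 140, 140, 140, 140, 140, 141, 141, 129, 101, 85, 84, 55, 54, 55, 56, 56, 55, 56, 56, 57, 57, 56, 56]
254 [139, 138, 139, 139, 138, 139, 138, 138, 138, 139, 138, 139, 139, 139, 138, 139, 140, 138, 120, 89, 84, 72, 55, 54, 55, 57, 56, 54, 55, 57, 57, 56]
```

View pics/wm.png

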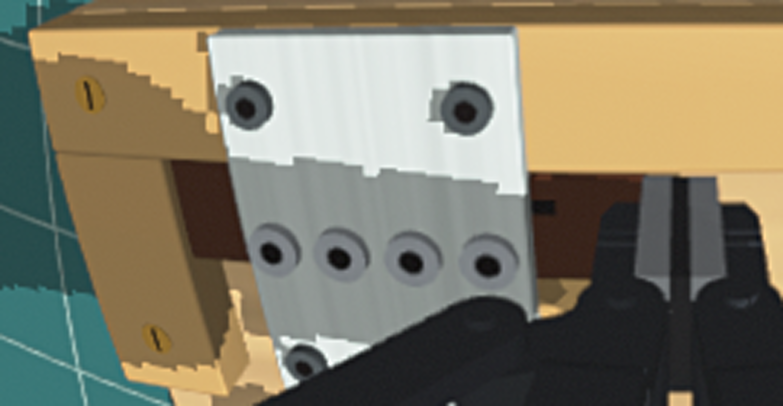

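The stop pushes back at 6.4 N and the visible gap has closed, so the end is home. I'll retreat straight back, lift away and inspect.

Call:
arm_command --rows '[0.3, 0, 0, 0, 0, 0, -1, 1.0, 0, 0, 0, 0, 0, -1, 2.5, 0, 0, 0, 0, 0, -1, 4.0, -2, 0, 0, 0, 0, -1, 5.0, -5, 0, 0, 0, 0, -1, 5.0, -8, -3, 0, 0, 0, -1, 5.0, -8, -5, 0, 0, 0, -1, 5.0, -8, -5, 0, 0, 0, -1, 5.0, -8, -5, 0, 0, 0, -1]'

```text
time: 14.7
ee_pos: [0.4986, 0.0345, 0.1717]
tcp_rot: [-89.9, 0.0, -77.4]
wrist_force: [-0.7, -0.2, -1.0]
opening: 0.0002
```

```bash
python3 look.py n wrist side; python3 - <<'E'
from wr import *
d=dict(np.load("wrist_n.npz"));I=d["pixels"]
cv2.imwrite("pics/wn.png",cv2.resize(I[80:280,60:310],None,fx=3,fy=3,interpolation=cv2.INTER_CUBIC))
E
```

```text
t 14.8 tcp jig mm [-24.3  -5.5 170.6] rot [-9.000e+01  2.000e-02 -7.734e+01] F jig [-0.21  0.02  0.18] open -0.0001 q [  4.  -2. -12.  80.   0. 171.]
rotvec tool [ 0.    0.   -0.02]
```

View pics/wn.png

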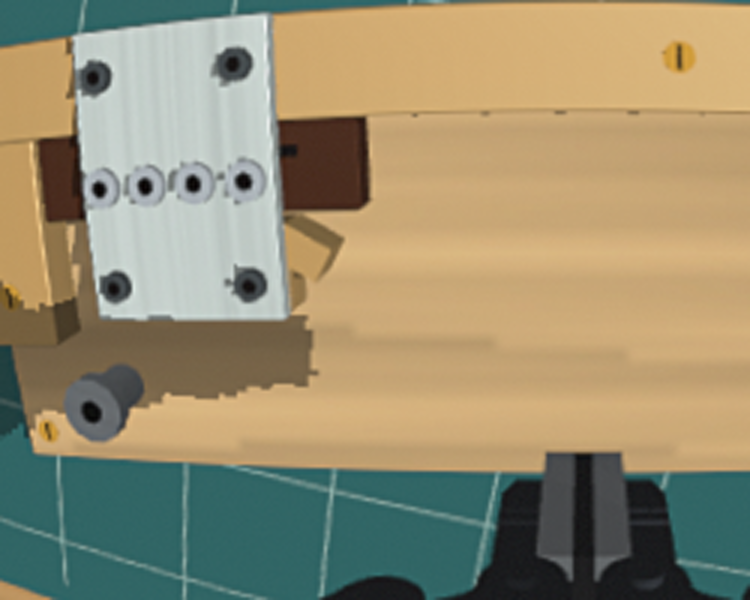

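The blank sits in the corner: its end is at the stop (crop 40,140–50,220), its fence side meets the fence at both visible parts, and the trailing end sticks out to crop x≈367. Checking with numbers.

```bash
python3 - <<'E'
from wr import *
d=dict(np.load("wrist_n.npz"));K=d["camera_matrix"];T=d["world_from_camera"];I=d["pixels"].astype(int)
def pt(u,v,z):
    a=(u-K[0,2])/K[0,0];b=(v-K[1,2])/K[1,1];th=np.hypot(a,b);k=np.tan(th)/th
    r=T[:3,:3]@np.array([a*k,-b*k,-1]);p=T[:3,3]+r*((z/1000-T[2,3])/r[2]);return (RJ.T@(p-OJ)*1000).round(1)
cr=lambda x,y:((x+.5)/3-.5+60,(y+.5)/3-.5+80)
print("rear fence top",pt(*cr(366,117),24),"rear -x top",pt(*cr(363,209),24))
print("front fence top",pt(*cr(37,140),24),"front -x",pt(*cr(47,221),24))
print("stop top edge",pt(*cr(36,142),26.5),pt(*cr(47,260),26.5))
print("plate corner",pt(*cr(271,14),32.5),pt(*cr(289,318),32.5))
# fence-side boundary (wood->dark) and -x boundary along columns
for u in (76,80,157,162,167,172,177,180):
    c=I[110:160,u,2];v=np.where(c<95)[0]
    if len(v): print(u,pt(u,110+v[0]-.5,24)[:2],"other",pt(u,110+v[-1]+.5,24)[:2])
P=wcloud(d);m=(I[...,2]<115)&(I[...,2]>I[...,1]+12);m[:, :140]=0;m[:,190:]=0;m[:118]=0;m[152:]=0
q=P[m];print(m.sum(),np.percentile(q,[2,50,98],axis=0).round(1).tolist())
E
```

```text
rear fence top [37.3 48.  24. ] rear -x top [14.1 49.9 24. ]
front fence top [ 37.3 146.   24. ] front -x [ 14.1 145.5  24. ]
stop top edge [ 36.9 144.7  26.5] [  3.4 145.6  26.5]
plate corner [64.2 69.  32.5] [-12.1  69.3  32.5]
76 [ 37.6 141.7] other [ 13.9 144.8]
80 [ 37.3 137.5] other [ 13.8 140.5]
157 [37.5 67.5] other [14.4 68.9]
162 [37.3 63.5] other [14.3 64.8]
167 [37.1 59.5] other [14.2 60.8]
172 [37.7 55.5] other [14.1 56.8]
177 [37.6 51.6] other [14.  52.8]
180 [37.5 49.3] other [14.7 50.4]
866 [[14.6, 50.3, 16.4], [25.8, 59.2, 23.8], [37.1, 70.7, 25.3]]
```

View pics/side_n.png

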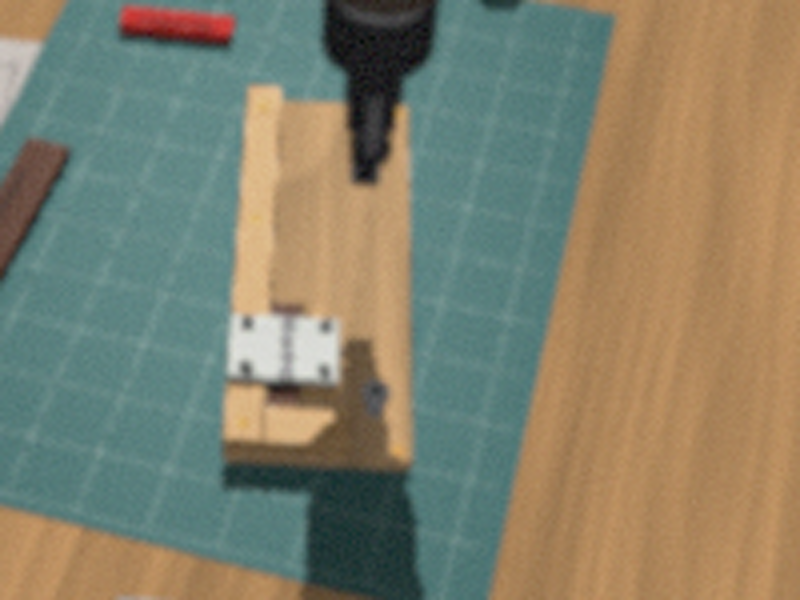

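Everything agrees with a seated blank: sides at x≈14 and 37.5, trailing end at y≈49, front end at the stop (y≈145), top at z≈24. Handing in.

```bash
python3 -c "
from workcell import bot
print(bot.job_done())"
```

```text
the job is handed in; nothing more can be done
None
```

The blank is seated in the jig's corner, and I handed the job in after about 15 s of the 51 s allowed; no verdict was reported. I pushed it flat against the fence with both half-open fingertips, which took about 7.5 N at contact. Then I pushed its trailing end with shut fingers along the fence and under the plate, until the stop pushed back at about 6.4 N, and withdrew.

**Last checks (wrist camera):**
- **Against the fence:** the fence side read x ≈ 37.1–37.7 mm at both visible ends. The fence is at 38 mm, so this is within the 2 mm tolerance.
- **Against the stop:** the front end read y ≈ 145.5–146 mm, with the stop at 145 mm. The trailing end read 48–50 mm, where 49 mm is expected.
- **Flat on the board:** the blank's top read 24 mm, as it should lying flat on the board.
- **Other things:** by eye, the drill bush and the other things I could see had not moved. I did not measure them or re-check every one.

**Where readings disagreed:**
- **Finger position:** from the measured finger thickness I expected to reach the stop with the tool at y ≈ 36 mm, but contact came at 44 mm. I relied on the force and the camera view instead.
- **Side camera:** its blank pose differed from the top camera's by about 8 mm and 4°, so I used the top and wrist cameras.
- **Upward force:** I saw up to 8 N upward while pushing, possibly from the tips rubbing the board, and raised them 2 mm both times.

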